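# Rock a plug-in relay out of its socket

## Task

Take the relay out of its socket on the steel mounting plate: swing the wire retaining clip down clear of it, then rock the relay from side to side along the plate's length, leaning it first away from the transformer and then towards it, as often as it takes for it to walk up out of the tight spring contacts. Do not wrench it straight out: the plate is not fastened down and must stay standing on the bench where it is. Finish holding the relay upright in the gripper just clear above its socket, and leave the spare relay, the yellow screwdriver and the tape roll alone.

Things in the scene. Friction and masses are not known exactly. Their poses are not given: they have to be found in the camera images.
- relay: Plug-in relay with a clear cover, standing in the socket: 36 (x) x 36 (y) x 56 mm, cover 34 x 34. Origin: centre of the underside of its case, z up; seated, it is at point deck, axes as the plate's. Below it four brass blades, 13 mm long, 3 (x) x 6 (y) mm, at x +-10, y +-12. 90 g. Take it by its two y faces.
- relay_top (a point): Centre of the top face of the relay in the socket, 56 mm above its origin.
- plate: Loose steel mounting plate on four rubber feet, 150 (x) x 230 (y) mm, about 1.3 kg with all it carries. Origin: centre of its underside, on the bench; z up. Plate surface 11 mm above the bench. At y -51 to -93 a transformer 50 mm tall (top 61 mm above the bench). A straight pull on the seated relay lifts the plate.
- deck (a point): Centre of the socket's flat deck, 46 (x) x 44 (y) mm, at plate x 0, y +22, 44 mm above the bench; axes as the plate's. Terminal rows (43 mm above the bench) run on to x +-51. Spring contacts grip the blades over 12 mm, 22 to 30 N in all. Lean the relay along y about 0.15 rad over its lower edge, to +y, then -y, and so on: each lean draws the far blades up, some 2 mm of rise a lean.
- clip (a joint): Hinge of the wire clip, rad: 0 upright over the relay (blocks it), 1.7 folded down towards the plate's +y. Hinge line along x through the deck's centre, 4 mm below the deck; loosely hinged, it falls open by itself once past about 0.4.
- clip_loop (a point): Top of the thumb loop in the middle of the clip's cross wire: wire 2.6 mm thick, loop 18 mm wide along x, standing 16 mm above the cross wire; this point is 79.5 mm from the hinge line (19.5 mm above the relay's top when upright).
- spare_relay: Second relay of the same kind lying on the bench behind the plate (beyond it from the robot); leave alone.
- screwdriver_yellow: Yellow screwdriver, 22 x 145 x 22 mm, lying on the bench to the right of the plate; leave alone.
- vinyl_tape: Black tape roll, 66 x 66 x 18 mm, lying flat on the bench far right; leave alone.

How it is judged:
By the outcome, as a careful person would: the job done as asked, in the order asked, and still so for the second after the job is handed in, while the arm keeps its last pose, push and grip.
It also fails if it takes over 54 s, if anything falls off the work surface, if the arm or the gripper's body presses on something with over 40 N, if the wrist force passes 120 N, or if a joint passes its speed limit or range.

## Robot

A 6-joint arm with a two-finger parallel gripper is mounted at the origin on a cart in front of the work surface, level with it; the furniture and walls round the work are solid. World frame = base frame: x ahead of the robot, y to its left, z up, the work surface at z = 0. Lengths are in mm, angles in rad, forces in N, time in s.
With the tool pointing down it reaches from about 300 to 775 mm from the base axis. Payload 14.6 kg.
Tool frame: the origin (TCP) lies between the finger pads; the fingertips stand ahead of it and the grasp point (between the pads) lies 11 mm behind it (manip.finger_overhang is the z of the fingertips in the tool frame, in mm); z points along the fingers, y is the line along which they close (so a half turn about z gives the same grasp; the last joint's range is limited). The gripper opens to 94 mm and grips with 3 to 60 N. Pads are 16 mm wide; open, the fingers measure 119 mm over their backs; the gripper's body (75 mm by 177 mm) begins 78 mm behind the grasp point.
Start: joints at [1.208, 0.3, 1.521, -0, 1.321, -0.067], TCP at [160.325, 526.104, 213.446] pointing down, gripper open.
Joint ranges: [-3.03, 3.03], [-0.79, 2.21], [0.23, 2.52], [-1.04, 4.18], [0, 3.07], [-2.55, 2.55]. Speed limits (rad/s): [2.22, 2.22, 2.57, 3.14, 3.14, 3.14].

## Interface

Orientations are given as [roll, pitch, yaw] about the fixed x, y, z axes, in that order (R = Rz(yaw) Ry(pitch) Rx(roll)).
In Python, from cell import manip gives the robot as it stands.
- The arm moves only by the tool jog_arm, never from a script. Its argument "series" is a list of rows, each a list of 7 numbers: the shift along the world's x, y, z as a fraction of full scale, then the turn, a rotation vector about the world's x, y, z as a fraction of full scale, then the closure, from 0 (fully open) to 1 (shut). In form: [[dx, dy, dz, wx, wy, wz, fingers], ...]. A call has 1 to 8 rows; each row is the pose to reach, as a shift and turn from the pose commanded when the call began; what a row does not reach only later rows make up. Full scale, the value 1, is 120 mm for a shift and 90 degrees for a turn. A row lasts 1/12 s, in which the tool goes at most 41.7 mm and 7.16 degrees, less where a joint would pass 70% of its speed; a pose out of reach is approached as far as the arm can. A call with a number of a shift or a turn outside -1 to 1 is refused whole. A call with a gripper value outside its range is refused whole. The fingers move at their own pace and stop on an object; "grip_force" is the grip in N (left out, the last holds). Time passes only in rows, so rows that repeat a pose let the fingers close. It gives the time, the measured TCP pose, the force, the opening and the grip force at its end, in the units of the state.
- manip.read_state(): the state, without advancing time (a new reading comes with each control period).
- manip.camera(name): name is "scene" or "top"; returns a dict with "frame" (420x560x3 uint8, red, green, blue), "vfov" (degrees; the focal length in pixels is half the picture's height over the tangent of half this angle, whatever the lens; pixels are square), "cx", "cy" (the principal point, pixels), "R" (3x3) and "t" (3): a world point X has camera coordinates R X + t. Camera axes: x right, y down, z forward; pixel columns grow to the right and rows downward; lengths in mm; the calibration is good to about 2 mm. A picture is of the moment at which its call begins. There is no depth.
- manip.sign_off(): hands the job in; it is judged then, once.
The state is a dict: "clock": time; "joints": joint angles; "qd": joint speeds; "effort": joint torques, N m; "eef_pos": TCP position; "eef_rot": TCP orientation; "wrist_force": force on the tool from outside, world axes, zero at the start; "moment": the same for the moment, N m; "finger_gap": finger opening in mm; "finger_force": force on a finger pad.
Only numpy, scipy, OpenCV 4.12 (cv2) and the standard library are available. Lean on these libraries where they do the work, as an engineer would, in place of code of your own. Each camera call takes 0.05 s, during which the arm holds its last target. There are 200 camera calls.

## Working session

There is one attempt and no reset: what is moved stays moved. The work goes in short steps, Python scripts to look and compute and a tool call to move; the robot and the scene stay as the last step left them, time stands still between calls to the robot, and variables do not carry over. Pictures are saved under pics/ and viewed, at most 10 in all, crops included, and the job is handed in when it is done.

Besides the shell and the picture viewer there is one more tool, called after "Call:" as name([rows], argument=value, ...), one row to a line, values as JSON. jog_arm: Moves the arm, as the interface text tells. Its arguments: {"type":"object","properties":{"series":{"type":"array"},"grip_force":{"type":"number"}},"required":["series"]}

```bash
mkdir -p pics; ls
cat > h.py <<'E'
import numpy as np,cv2
from cell import manip
def ray(c,u,v):
    f=c["frame"].shape[0]/2/np.tan(np.radians(c["vfov"])/2)
    R=np.array(c["R"]);t=np.array(c["t"])
    return -R.T@t, R.T@np.array([(u-c["cx"])/f,(v-c["cy"])/f,1])
def onz(c,u,v,z):
    o,d=ray(c,u,v); return o+d*(z-o[2])/d[2]
def proj(c,X):
    f=c["frame"].shape[0]/2/np.tan(np.radians(c["vfov"])/2)
    p=np.array(c["R"])@np.array(X)+np.array(c["t"]); return f*p[0]/p[2]+c["cx"],f*p[1]/p[2]+c["cy"]
def snap(n,fn):
    c=manip.camera(n); cv2.imwrite(f"pics/{fn}.png",c["frame"][:,:,::-1]); np.save(f"pics/{fn}.npy",c,allow_pickle=True); return c
def load(fn): return np.load(f"pics/{fn}.npy",allow_pickle=True).item()
E
python3 - <<'E'
from h import *
for n in("scene","top"):
    c=snap(n,n+"0"); print(n,c["vfov"],c["cx"],c["cy"],ray(c,280,210))
print(manip.read_state())
print(manip.finger_overhang)
E
```

```text
pics
scene 55.70770105607082 273.9906147960388 210.88319460603967 (array([ 167.95071305, -865.18715938,  597.02251284]), array([ 0.44268973,  0.73193651, -0.51819723]))
top 46.01822627370213 286.7743204945269 208.49754011847563 (array([ 431.61074212, -172.48854845, 1250.16122657]), array([ 0.12313885, -0.002926  , -0.99248434]))
{'clock': 0.1, 'joints': array([ 1.20833139e+00,  3.00385027e-01,  1.52148900e+00,  8.44156072e-06,
        1.32072280e+00, -6.65773254e-02]), 'qd': array([-0.00102477,  0.00027965, -0.00175347,  0.00106632,  0.0011811 ,
        0.00104829]), 'effort': array([-5.06299912e-04, -5.32636499e+01, -3.53287590e+01,  7.08783511e-02,
        2.34219676e-02, -7.81120320e-05]), 'eef_pos': array([160.28421652, 525.8952985 , 212.97250038]), 'eef_rot': array([-3.14059125e+00, -7.49644374e-05,  2.84570291e+00]), 'wrist_force': array([ 0.4996138 , -0.26346197, -0.14332208]), 'moment': array([-0.02509367, -0.03684225, -0.01501245]), 'finger_force': 0.0, 'finger_gap': 93.70446126381648}
8.0
```

View pics/scene0.png

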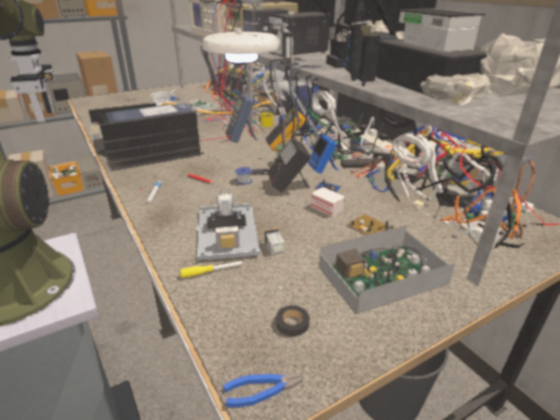

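View pics/top0.png

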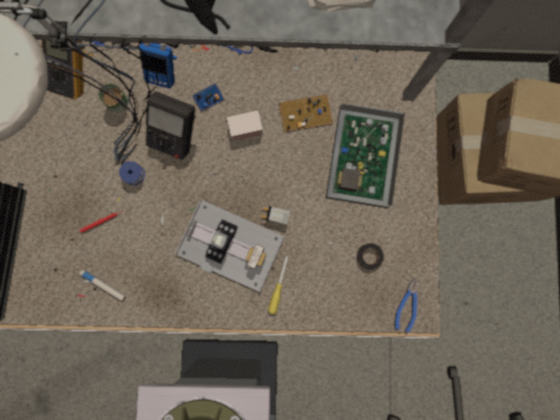

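The scene view shows the plate around (227,232), with the white relay at (225,203) and the transformer at (228,240). The top view shows the plate's corners near (204,201), (284,235), (262,291) and (178,253), the relay at (221,241) and the transformer at (256,256). Next I'll enlarge both.

Run:
```python
from h import *
a=load("top0");b=load("scene0")
A=cv2.resize(a["frame"][190:300,165:300],None,fx=5.5,fy=5.5,interpolation=cv2.INTER_CUBIC)
B=cv2.resize(b["frame"][180:280,170:300],None,fx=6,fy=6,interpolation=cv2.INTER_CUBIC)
cv2.imwrite("pics/A.png",A[:,:,::-1]);cv2.imwrite("pics/B.png",B[:,:,::-1])
for p in[(204,201),(284,235),(262,291),(178,253)]: print(onz(a,*p,11).round(1))
```

```text
[603.4  16.1  11. ]
[ 522.4 -187.7   11. ]
[ 382.6 -136.6   11. ]
[471.2  74.8  11. ]
```

View pics/A.png

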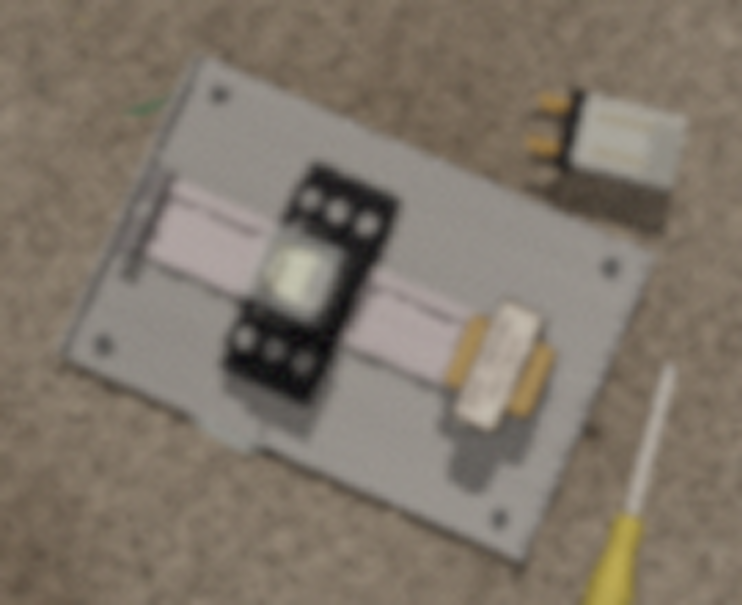

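View pics/B.png

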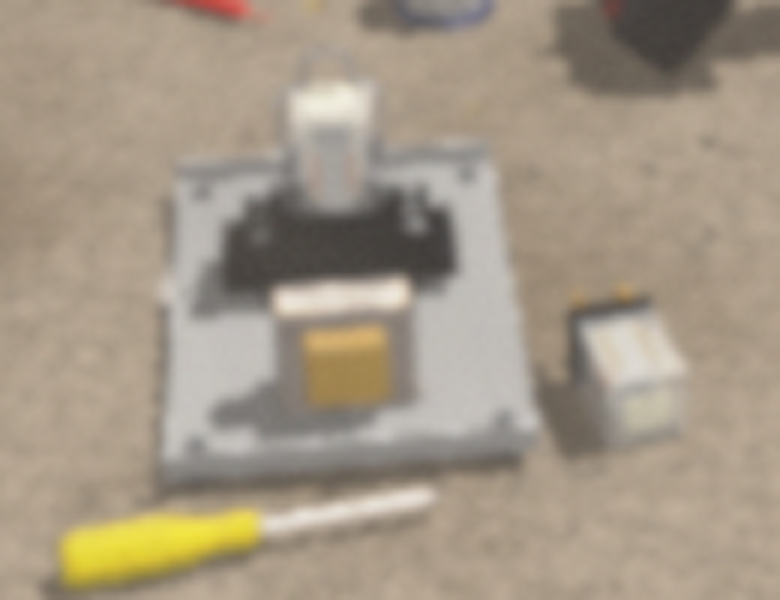

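The top crop shows plate corners near (200,57), (655,252), (522,562) and (65,357), and the relay's top near (300,277). In the scene crop the relay's top face is near (333,97), with the clip loop standing upright above it near (330,55).

```bash
cat >> h.py <<'E'
def pa(x,y): return 165+(x+.5)/5.5-.5,190+(y+.5)/5.5-.5
def pb(x,y): return 170+(x+.5)/6-.5,180+(y+.5)/6-.5
def tri(c1,p1,c2,p2):
    o,d=ray(c1,*p1);q,e=ray(c2,*p2)
    s=np.linalg.lstsq(np.c_[d,-e],q-o,rcond=None)[0]
    return (o+d*s[0]+q+e*s[1])/2,np.linalg.norm(o+d*s[0]-q-e*s[1])
E
python3 - <<'E'
from h import *
a=load("top0");b=load("scene0")
def fit(P):
    M=np.array([[75,115],[75,-115],[-75,-115],[-75,115]],float)
    P=np.array(P)[:,:2];m=P.mean(0);A=(P-m);H=(M.T@A)
    yaw=np.arctan2(H[0,1]-H[1,0],H[0,0]+H[1,1]);return m,yaw,[np.linalg.norm(P[i]-P[(i+1)%4]).round(1) for i in range(4)]
r=[fit([onz(a,*pa(*p),11) for p in[(200,57),(655,252),(522,562),(65,357)]]),
   fit([onz(b,*pb(*p),11) for p in[(490,152),(532,440),(165,466),(180,165)]])]
for m,y,l in r:
    c,s=np.cos(y),np.sin(y); print(m.round(1),round(y,3),l,"deck",(m+22*np.array([-s,c])).round(1))
print("relay top", onz(a,*pa(300,277),100).round(1),onz(b,*pb(333,97),100).round(1),tri(a,pa(300,277),b,pb(333,97)))
# socket terminal block ends at z43 (corners in A)
print("socket", np.mean([onz(a,*pa(*p),43) for p in[(318,163),(399,200),(308,403),(226,365)]],0).round(1),
 [onz(a,*pa(*p),43).round(1)[:2] for p in[(318,163),(399,200),(308,403),(226,365)]])
m,y,_=r[0];y=np.mean([r[0][1],r[1][1]])
ca,sa=np.cos(y),np.sin(y);R=np.array([[ca,-sa],[sa,ca]])
d=m+R@[0,22]
for n,q in(("loop",(0,0,119.5)),("rtop",(0,0,100)),("Trtop",(0,-94,61))):
    X=[*(d+R@q[:2]),q[2]]
    if n=="Trtop": X=[*(m+R@[0,-72]),61]
    u,v=proj(a,X);w,z=proj(b,X);print(n,np.round(X,1),"A",((u+.5-165)*5.5,(v+.5-190)*5.5),"B",((w+.5-170)*6,(z+.5-180)*6))
E
```

```text
[493.8 -53.8] -0.385 [np.float64(227.1), np.float64(151.7), np.float64(226.4), np.float64(148.9)] deck [502.1 -33.4]
[498.6 -46.6] -0.406 [np.float64(230.3), np.float64(145.9), np.float64(235.2), np.float64(148.7)] deck [507.3 -26.4]
relay top [500.8 -36.4 100. ] [506.8 -32.1 100. ] (array([502.39808773, -37.63359952, 103.74171417]), np.float64(4.030172722725603))
socket [502.  -35.5  43. ] [array([555.1, -35.7]), array([539.4, -72.2]), array([448.8, -35.4]), array([464.6,   1.3])]
loop [502.3 -33.5 119.5] A (np.float64(287.95152040290435), np.float64(270.6945006425545)) B (np.float64(321.9969729147624), np.float64(61.13593577087573))
rtop [502.3 -33.5 100. ] A (np.float64(293.52887006254053), np.float64(273.7183496826474)) B (np.float64(325.00750394648907), np.float64(101.48361846946489))
Trtop [ 466.1 -120.2   61. ] A (np.float64(500.6212215534475), np.float64(367.4899851126679)) B (np.float64(336.6859536223976), np.float64(299.91220911451956))
```

Call:
jog_arm([
  [0.09,-0.166,0,0,0,-0.01,0.5],
  [0.18,-0.332,0,0,0,-0.02,1],
  [0.272,-0.498,0,0,0,-0.03,1],
  [0.363,-0.664,0,0,0,-0.04,1],
  [0.454,-0.83,0,0,0,-0.05,1],
  [0.544,-0.996,0,0,0,-0.0573,1],
])

```text
clock: 0.6
eef_pos: [225.9, 405.5, 213.2]
eef_rot: [-3.141, -0.0, 2.755]
wrist_force: [0.8, 0.2, 0.2]
finger_gap: 57.5
finger_force: 0.0
```

Call:
jog_arm([
  [0.09,-0.166,0,0,0,0,1],
  [0.18,-0.332,0,0,0,0,1],
  [0.272,-0.498,0,0,0,0,1],
  [0.363,-0.664,0,0,0,0,1],
  [0.454,-0.83,0,0,0,0,1],
  [0.544,-0.996,0,0,0,0,1],
])

```text
clock: 1.1
eef_pos: [291.1, 286.0, 213.3]
eef_rot: [-3.141, -0.0, 2.756]
wrist_force: [1.5, 1.1, -0.5]
finger_gap: 17.4
finger_force: 0.0
```

Call:
jog_arm([
  [0.09,-0.166,0,0,0,0,1],
  [0.18,-0.332,0,0,0,0,1],
  [0.272,-0.498,0,0,0,0,1],
  [0.363,-0.664,0,0,0,0,1],
  [0.454,-0.83,0,0,0,0,1],
  [0.544,-0.996,0,0,0,0,1],
])

```text
clock: 1.6
eef_pos: [356.4, 166.5, 213.3]
eef_rot: [-3.141, -0.0, 2.756]
wrist_force: [-0.2, -0.2, 0.5]
finger_gap: 0.8
finger_force: 0.0
```

Call:
jog_arm([
  [0.09,-0.166,0,0,0,0,1],
  [0.18,-0.332,0,0,0,0,1],
  [0.272,-0.498,0,0,0,0,1],
  [0.363,-0.664,0,0,0,0,1],
  [0.454,-0.83,0,0,0,0,1],
  [0.544,-0.996,0,0,0,0,1],
])

```text
clock: 2.1
eef_pos: [421.7, 46.9, 213.3]
eef_rot: [-3.141, -0.0, 2.756]
wrist_force: [0.4, 0.8, 0.8]
finger_gap: 0.2
finger_force: 0.0
```

Call:
jog_arm([
  [0.09,-0.166,0,0,0,0,1],
  [0.18,-0.332,0,0,0,0,1],
  [0.272,-0.498,0,0,0,0,1],
  [0.363,-0.664,0,0,0,0,1],
  [0.454,-0.83,0,0,0,0,1],
  [0.544,-0.996,0,0,0,0,1],
  [0.544,-0.996,0,0,0,0,1],
  [0.544,-0.996,0,0,0,0,1],
])

```text
clock: 2.77
eef_pos: [486.6, -72.0, 212.9]
eef_rot: [-3.141, -0.001, 2.754]
wrist_force: [0.3, 0.6, -0.3]
finger_gap: 0.8
finger_force: 0.0
```

Call:
jog_arm([
  [0,0,-0.2,0,0,0,1],
  [0,0,-0.4,0,0,0,1],
  [0,0,-0.6,0,0,0,1],
  [0,0,-0.75,0,0,0,1],
  [0,0,-0.812,0,0,0,1],
  [0,0,-0.812,0,0,0,1],
])

```text
clock: 3.27
eef_pos: [485.8, -70.7, 114.8]
eef_rot: [-3.141, -0.003, 2.757]
wrist_force: [0.5, 0.2, -0.3]
finger_gap: 0.5
finger_force: 0.0
```

Call:
jog_arm([
  [0.016,0.038,0,0,0,0,1],
  [0.031,0.077,0,0,0,0,1],
  [0.047,0.115,0,0,0,0,1],
  [0.062,0.154,0,0,0,0,1],
  [0.078,0.192,0,0,0,0,1],
  [0.094,0.231,0,0,0,0,1],
  [0.11,0.27,0,0,0,0,1],
  [0.125,0.308,0,0,0,0,1],
])

```text
clock: 3.93
eef_pos: [501.9, -34.0, 116.0]
eef_rot: [3.142, -0.0, 2.756]
wrist_force: [0.3, -0.4, -0.5]
finger_gap: 0.6
finger_force: 0.0
```

Call:
jog_arm([
  [0.016,0.038,0,0,0,0,1],
  [0.031,0.077,0,0,0,0,1],
  [0.047,0.115,0,0,0,0,1],
  [0.062,0.154,0,0,0,0,1],
  [0.078,0.192,0,0,0,0,1],
  [0.094,0.231,0,0,0,0,1],
  [0.11,0.27,0,0,0,0,1],
  [0.125,0.308,0,0,0,0,1],
])

```text
clock: 4.6
eef_pos: [516.9, 2.9, 116.0]
eef_rot: [-3.142, 0.0, 2.756]
wrist_force: [0.2, -0.0, 0.4]
finger_gap: 0.7
finger_force: 0.0
```

Call:
jog_arm([
  [0.02,0.05,0,0,0,0,1],
  [0.02,0.05,0,0,0,0,1],
  [0.02,0.05,0.2,0,0,0,0.7],
  [0.02,0.05,0.4,0,0,0,0.3],
  [0.02,0.05,0.6,0,0,0,0],
  [-0.13,-0.32,0.7,0,0,0,0],
  [-0.28,-0.68,0.7,0,0,0,0],
  [-0.28,-0.68,0.7,0,0,0,0],
])

```text
clock: 5.27
eef_pos: [481.9, -82.2, 200.9]
eef_rot: [-3.141, 0.001, 2.755]
wrist_force: [0.5, 0.8, 0.1]
finger_gap: 37.0
finger_force: 0.0
```

Run:
```python
from h import *
b=snap("scene","scene1")
B=cv2.resize(b["frame"][180:280,170:300],None,fx=6,fy=6,interpolation=cv2.INTER_CUBIC)
cv2.imwrite("pics/B1.png",B[:,:,::-1])
```

```text
(no output)
```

View pics/B1.png

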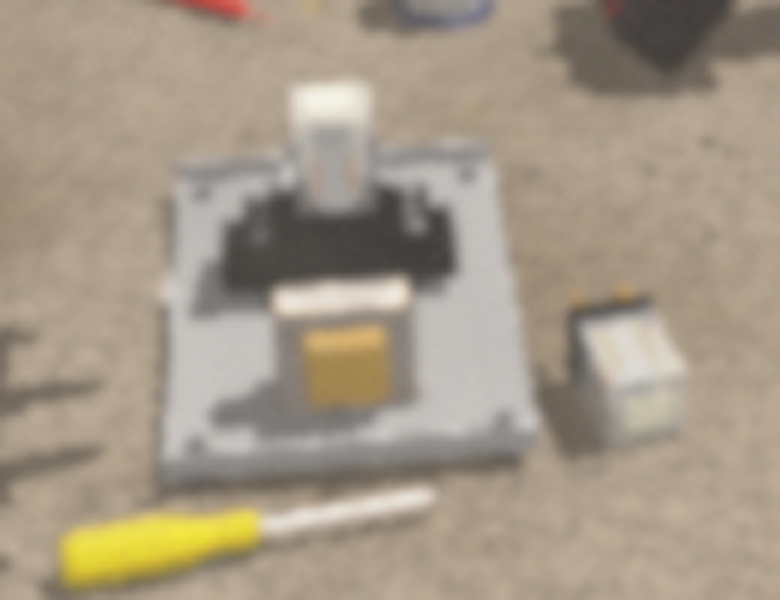

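The clip loop is no longer above the relay at (330,55), so the clip is folded down. The plate hasn't moved. Next I'll move over the relay with the fingers open and grasp it gently.

Call:
jog_arm([
  [0.05,0.12,0,0,0,0,0],
  [0.1,0.24,0,0,0,0,0],
  [0.158,0.368,0,0,0,0,0],
  [0.158,0.368,0,0,0,0,0],
  [0.158,0.368,0,0,0,0,0],
  [0.158,0.368,-0.15,0,0,0,0],
  [0.158,0.368,-0.3,0,0,0,0],
  [0.158,0.368,-0.4,0,0,0,0],
])

```text
clock: 5.98
eef_pos: [501.4, -35.5, 150.6]
eef_rot: [-3.141, -0.001, 2.756]
wrist_force: [-0.2, -0.4, -0.0]
finger_gap: 93.1
finger_force: 0.0
```

Call:
jog_arm([
  [0,0,-0.12,0,0,0,0],
  [0,0,-0.24,0,0,0,0],
  [0,0,-0.36,0,0,0,0],
  [0,0,-0.48,0,0,0,0],
  [0,0,-0.6,0,0,0,0],
  [0,0,-0.7,0,0,0,0],
  [0,0,-0.74,0,0,0,0],
  [0,0,-0.74,0,0,0,0],
])

```text
clock: 6.65
eef_pos: [501.4, -35.4, 62.4]
eef_rot: [-3.141, -0.002, 2.755]
wrist_force: [-0.7, 0.7, 0.3]
finger_gap: 94.3
finger_force: 0.0
```

Call:
jog_arm([
  [0,0,0,0,0,0,0.3],
  [0,0,0,0,0,0,0.4],
  [0,0,0,0,0,0,0.5],
  [0,0,0,0,0,0,0.52],
  [0,0,0,0,0,0,0.54],
  [0,0,0,0,0,0,0.56],
  [0,0,0,0,0,0,0.58],
  [0,0,0,0,0,0,0.58],
], grip_force=3)

```text
clock: 7.32
eef_pos: [502.1, -35.0, 63.2]
eef_rot: [3.142, 0.0, 2.756]
wrist_force: [0.2, -0.8, -0.6]
finger_gap: 44.0
finger_force: 0.0
```

Run:
```python
from h import *
a=snap("top","top2");b=snap("scene","scene2")
A=cv2.resize(a["frame"][200:290,170:290],None,fx=4,fy=4,interpolation=cv2.INTER_CUBIC)
B=cv2.resize(b["frame"][160:260,180:270],None,fx=4,fy=4,interpolation=cv2.INTER_CUBIC)[:360]
cv2.imwrite("pics/AB2.png",np.hstack([A[:360,:420],B])[:,:,::-1])
```

```text
(no output)
```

View pics/AB2.png

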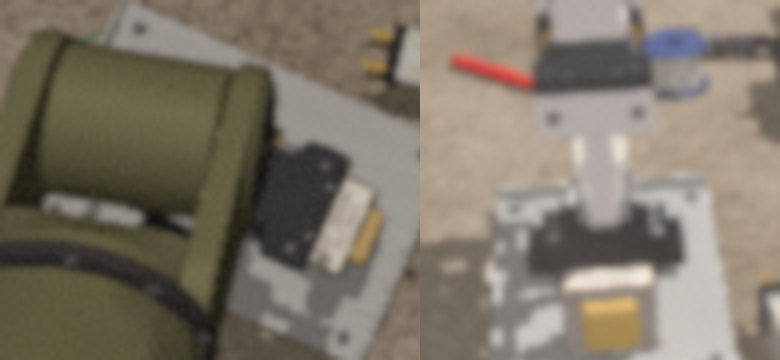

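The scene half shows the finger centred on the relay near (600,170), and the plate is unmoved. I'll close slowly.

Call:
jog_arm([
  [0,0,0,0,0,0,0.59],
  [0,0,0,0,0,0,0.6],
  [0,0,0,0,0,0,0.61],
  [0,0,0,0,0,0,0.615],
  [0,0,0,0,0,0,0.62],
  [0,0,0,0,0,0,0.62],
  [0,0,0,0,0,0,0.62],
])

```text
clock: 8.0
eef_pos: [502.3, -34.4, 63.3]
eef_rot: [3.141, 0.0, 2.756]
wrist_force: [1.8, 5.9, 0.5]
finger_gap: 40.8
finger_force: 3.0
```

Call:
jog_arm([
  [0,0,0,0,0,0,0.625],
  [0,0,0,0,0,0,0.63],
  [0,0,0,0,0,0,0.635],
  [0,0,0,0,0,0,0.64],
  [0,0,0,0,0,0,0.65],
  [0,0,0,0,0,0,0.66],
  [0,0,0,0,0,0,0.66],
])

```text
clock: 8.58
eef_pos: [502.3, -34.4, 63.3]
eef_rot: [3.141, 0.0, 2.756]
wrist_force: [2.5, 5.2, 0.5]
finger_gap: 40.5
finger_force: 3.0
```

Call:
jog_arm([
  [0,0,0,0,0,0,0.54],
  [0,0,0,0,0,0,0.54],
  [0.01,0.025,0,0,0,0,0.54],
  [0.01,0.025,0,0,0,0,0.58],
  [0.01,0.025,0,0,0,0,0.6],
  [0.01,0.025,0,0,0,0,0.61],
  [0.01,0.025,0,0,0,0,0.62],
  [0.01,0.025,0,0,0,0,0.63],
])

```text
clock: 9.25
eef_pos: [503.4, -31.8, 63.2]
eef_rot: [3.141, 0.0, 2.756]
wrist_force: [1.6, 4.1, -0.9]
finger_gap: 34.8
finger_force: 2.1
```

Call:
jog_arm([
  [0,0,0,0,0,0,0.635],
  [0,0,0,0,0,0,0.64],
  [0,0,0,0,0,0,0.65],
  [0,0,0,0,0,0,0.66],
  [0,0,0,0,0,0,0.67],
  [0,0,0,0,0,0,0.67],
])

```text
clock: 9.75
eef_pos: [503.5, -31.5, 63.2]
eef_rot: [3.141, 0.0, 2.756]
wrist_force: [2.1, 5.5, -0.7]
finger_gap: 34.2
finger_force: 3.0
```

Call:
jog_arm([
  [0.001,0.003,0,0,0,0,0.7],
  [0.001,0.003,0,0,0,0,0.7],
  [0.001,0.003,0,0,0,0,0.7],
])

```text
clock: 10.0
eef_pos: [503.5, -31.4, 63.2]
eef_rot: [3.141, 0.0, 2.756]
wrist_force: [2.2, 6.3, -0.0]
finger_gap: 34.0
finger_force: 3.0
```

Call:
jog_arm([
  [0,0,0,0,0,0,0.8],
  [0,0,0,0,0,0,0.9],
  [0,0,0,0,0,0,1],
  [0,0,0,0,0,0,1],
], grip_force=40)

```text
clock: 10.33
eef_pos: [503.5, -31.3, 63.2]
eef_rot: [3.141, 0.0, 2.756]
wrist_force: [2.2, 5.6, -0.3]
finger_gap: 33.7
finger_force: 40.0
```

Call:
jog_arm([
  [0.0016,0.0039,0.003,-0.0147,0.006,0,1],
  [0.0032,0.0078,0.0065,-0.0295,0.012,0,1],
  [0.0048,0.0118,0.01,-0.0442,0.018,0,1],
  [0.0064,0.0157,0.0135,-0.059,0.024,0,1],
  [0.008,0.0196,0.017,-0.0737,0.03,0,1],
  [0.0095,0.0235,0.0207,-0.0884,0.0359,0,1],
  [0.0095,0.0235,0.0207,-0.0884,0.0359,0,1],
])

```text
clock: 10.92
eef_pos: [504.6, -28.5, 65.5]
eef_rot: [-2.99, 0.0, 2.756]
wrist_force: [1.8, -0.1, -2.3]
finger_gap: 33.7
finger_force: 40.0
```

Run:
```python
from h import *
from scipy.spatial.transform import Rotation as Ro
s=manip.read_state();print(s["moment"],s["wrist_force"])
c,sn=np.cos(-.386),np.sin(-.386);P=np.array([[c,-sn,0],[sn,c,0],[0,0,1]])
# plan: (pivot y, target theta) successive from upright TCP rel centre bottom (0,0,19); first pivot edge
def rx(t): return Ro.from_rotvec([t,0,0]).as_matrix()
th=0;T=np.array([0,0,19.])
for py,t in[(18,-.15),(-12,.15),(12,-.15),(-12,.15),(12,-.15),(-12,.15)]:
    b=T-rx(th)@[0,0,19]; piv=b+rx(th)@[0,py,0]
    T2=piv+rx(t-th)@(T-piv); d=P@(T2-T)
    print(t,"shift",(d/120).round(4),"rot",(P@[t-th,0,0]/(np.pi/2)).round(4),"bottom",(T2-rx(t)@[0,0,19]).round(1)); T=T2;th=t
```

```text
[ 0.3505441  -0.45187005 -0.0544164 ] [ 1.76511528 -0.10083936 -2.31469004]
-0.15 shift [0.0095 0.0235 0.0206] rot [-0.0885  0.036   0.    ] bottom [0.  0.2 2.7]
0.15 shift [-0.0178 -0.0438  0.0299] rot [ 0.1769 -0.0719  0.    ] bottom [0.  0.2 6.3]
-0.15 shift [0.0178 0.0438 0.0299] rot [-0.1769  0.0719  0.    ] bottom [0.  0.2 9.9]
0.15 shift [-0.0178 -0.0438  0.0299] rot [ 0.1769 -0.0719  0.    ] bottom [ 0.   0.2 13.4]
-0.15 shift [0.0178 0.0438 0.0299] rot [-0.1769  0.0719  0.    ] bottom [ 0.   0.2 17. ]
0.15 shift [-0.0178 -0.0438  0.0299] rot [ 0.1769 -0.0719  0.    ] bottom [ 0.   0.2 20.6]
```

Call:
jog_arm([
  [-0.003,-0.0073,0.0043,0.0295,-0.012,0,1],
  [-0.0059,-0.0146,0.009,0.059,-0.024,0,1],
  [-0.0089,-0.0219,0.014,0.0885,-0.036,0,1],
  [-0.0119,-0.0292,0.019,0.118,-0.048,0,1],
  [-0.0148,-0.0365,0.0245,0.1474,-0.06,0,1],
  [-0.0178,-0.0438,0.0299,0.1769,-0.0719,0,1],
  [-0.0178,-0.0438,0.0299,0.1769,-0.0719,0,1],
])

```text
clock: 11.5
eef_pos: [501.3, -35.1, 68.5]
eef_rot: [2.989, -0.002, 2.754]
wrist_force: [1.0, 2.7, -9.0]
finger_gap: 33.9
finger_force: 40.0
```

Run:
```python
from h import *
b=snap("scene","scene3")
B=cv2.resize(b["frame"][180:280,170:300],None,fx=6,fy=6,interpolation=cv2.INTER_CUBIC)
cv2.imwrite("pics/B3.png",B[:,:,::-1])
```

```text
(no output)
```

View pics/B3.png

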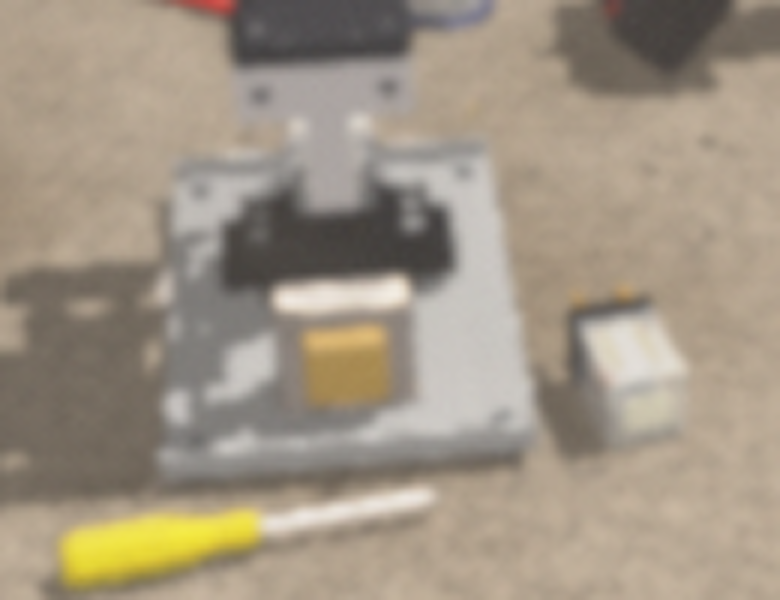

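The fingers hold the relay leaning towards the transformer, and the plate corners at (490,150) and (165,470) are unchanged. The net pull reached 9 N, so I'll use a little less rise on each lean.

Call:
jog_arm([
  [0.003,0.0073,0.002,-0.0295,0.012,0,1],
  [0.0059,0.0146,0.006,-0.059,0.024,0,1],
  [0.0089,0.0219,0.01,-0.0885,0.036,0,1],
  [0.0119,0.0292,0.014,-0.118,0.048,0,1],
  [0.0148,0.0365,0.018,-0.1474,0.06,0,1],
  [0.0178,0.0438,0.0215,-0.1769,0.0719,0,1],
  [0.0178,0.0438,0.0215,-0.1769,0.0719,0,1],
])

```text
clock: 12.13
eef_pos: [504.7, -27.7, 71.6]
eef_rot: [-2.988, 0.0, 2.758]
wrist_force: [0.5, -0.4, -2.8]
finger_gap: 33.7
finger_force: 40.0
```

Call:
jog_arm([
  [-0.003,-0.0073,0.002,0.0295,-0.012,0,1],
  [-0.0059,-0.0146,0.006,0.059,-0.024,0,1],
  [-0.0089,-0.0219,0.01,0.0885,-0.036,0,1],
  [-0.0119,-0.0292,0.014,0.118,-0.048,0,1],
  [-0.0148,-0.0365,0.018,0.1474,-0.06,0,1],
  [-0.0178,-0.0438,0.0215,0.1769,-0.0719,0,1],
  [-0.0178,-0.0438,0.0215,0.1769,-0.0719,0,1],
])

```text
clock: 12.72
eef_pos: [502.4, -35.1, 74.8]
eef_rot: [2.99, 0.001, 2.754]
wrist_force: [0.2, 0.2, -0.6]
finger_gap: 33.9
finger_force: 40.0
```

Call:
jog_arm([
  [0.003,0.0073,0.002,-0.0295,0.012,0,1],
  [0.0059,0.0146,0.006,-0.059,0.024,0,1],
  [0.0089,0.0219,0.01,-0.0885,0.036,0,1],
  [0.0119,0.0292,0.014,-0.118,0.048,0,1],
  [0.0148,0.0365,0.018,-0.1474,0.06,0,1],
  [0.0178,0.0438,0.0215,-0.1769,0.0719,0,1],
  [0.0178,0.0438,0.0215,-0.1769,0.0719,0,1],
])

```text
clock: 13.3
eef_pos: [505.3, -27.9, 77.4]
eef_rot: [-2.988, 0.002, 2.757]
wrist_force: [0.4, 0.0, -1.4]
finger_gap: 33.8
finger_force: 40.0
```

Call:
jog_arm([
  [-0.003,-0.0073,0.003,0.0295,-0.012,0,1],
  [-0.0059,-0.0146,0.008,0.059,-0.024,0,1],
  [-0.0083,-0.0203,0.015,0.0885,-0.036,0,1],
  [-0.0083,-0.0203,0.02,0.0885,-0.036,0,1],
  [-0.0083,-0.0203,0.02,0.0885,-0.036,0,1],
])

```text
clock: 13.72
eef_pos: [503.6, -31.9, 79.8]
eef_rot: [-3.141, 0.001, 2.754]
wrist_force: [-0.2, -0.3, -0.5]
finger_gap: 33.8
finger_force: 40.0
```

Call:
jog_arm([
  [0,0,0.01,0,0,0,1],
  [0,0,0.02,0,0,0,1],
  [0,0,0.03,0,0,0,1],
  [0,0,0.04,0,0,0,1],
  [0,0,0.05,0,0,0,1],
  [0,0,0.06,0,0,0,1],
  [0,0,0.06,0,0,0,1],
  [0,0,0.06,0,0,0,1],
])

```text
clock: 14.38
eef_pos: [503.6, -31.2, 86.7]
eef_rot: [3.141, 0.0, 2.756]
wrist_force: [0.4, 0.2, -1.9]
finger_gap: 33.9
finger_force: 40.0
```

Run:
```python
from h import *
b=snap("scene","scene4")
B=cv2.resize(b["frame"][180:280,170:300],None,fx=6,fy=6,interpolation=cv2.INTER_CUBIC)
cv2.imwrite("pics/B4.png",B[:,:,::-1])
s=manip.read_state();print(s["eef_pos"],s["eef_rot"],s["wrist_force"])
```

```text
[503.54019415 -31.26435034  86.59824476] [3.14146504e+00 1.09157040e-04 2.75584945e+00] [-0.62289063  0.58222979 -0.08630358]
```

View pics/B4.png

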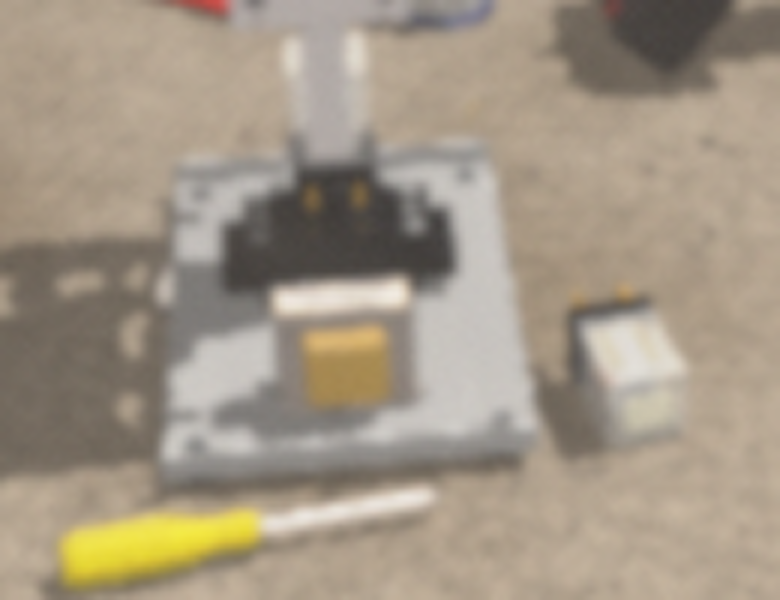

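The relay is upright in the gripper. Its brass blades show near (312,195) and (360,195), about 10 mm clear of the deck, and the plate is unmoved. I'll hand it in.

```bash
python3 -c "
from cell import manip
print(manip.sign_off())"
```

```text
the job is handed in; nothing more can be done
None
```

I swung the clip down, rocked the relay out and handed the job in: the gripper holds it upright, its blades about 10 mm clear above the socket. The plate and the bench items in view did not move, though the tape roll lay outside the later crops.

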